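Plug the cable hole and tuck the flashing under the lapped slate

ROBOT

A 6-joint arm with a two-finger parallel gripper is mounted at the origin on the work surface. World frame = base frame: x ahead of the robot, y to its left, z up, the work surface at z = 0. Lengths are in m, angles in rad, forces in N, time in s.
With the tool pointing down it reaches from about 0.425 to 0.95 m from the base axis. Payload 3.5 kg.
Tool frame: the origin (TCP) lies between the finger pads; the fingertips stand 14 mm ahead of it and the grasp point (between the pads) lies 5 mm behind it; z points along the fingers, y is the direction in which the jaws open and shut (so a half turn about z gives the same grasp; the last joint's range is limited). The gripper opens to 85 mm and grips with 20 to 120 N. Pads are 22 mm wide; open, the fingers measure 114 mm over their backs; the gripper's body (76 mm by 85 mm) begins 54 mm behind the grasp point. The pads swing forward as they close: fully open they stand 13 mm farther back than shut.
Start: joints at [-1.258, 0.286, 1.577, -0, 1.279, -0.15], TCP at [0.301, -0.604, 0.245] pointing down, gripper open.
Joint ranges: [-2.77, 2.77], [-0.9, 2.22], [0.21, 2.48], [-1.53, 4.67], [0.24, 2.81], [-2.84, 2.84]. Speed limits (rad/s): [2.79, 2.79, 3.14, 3.14, 3.14, 3.14].

INTERFACE

Orientations are given as a unit quaternion [x, y, z, w].
In Python, from plant import ctrl gives the robot as it stands. The module is installed in compiled form; this text tells all that it offers.
- The arm moves only by the tool servo_tool, never from a script. Its argument "increments" is text: rows parted by semicolons, each of 7 numbers parted by spaces: the turn, a rotation vector about the tool's x, y, z in rad, then the shift along the tool's x, y, z in cm, then the finger opening in cm, from 0 to 8.54. In form: ax ay az dx dy dz claw; .... A call has 1 to 10 rows; each row is the pose to reach, as a shift and turn from the pose commanded when the call began, along the tool's axes at that moment; what a row does not reach only later rows make up. A row lasts 1/12 s, in which the tool goes at most 41.7 mm and 7.16 degrees, less where a joint would pass 70% of its speed; a pose out of reach is approached as far as the arm can. A call with a gripper value outside its range is refused whole. The fingers move at their own pace and stop on an object; "grip_force" is the grip in N (left out, the last holds). Time passes only in rows, so rows that repeat a pose let the fingers close. It gives the time, the measured TCP pose, the force and the opening at its end, in the units of the state.
- ctrl.get_state(): the state, without advancing time (a new reading comes with each control period).
- ctrl.read_camera(name): name is "scene" or "top"; returns (picture, depth): 400x640x3 uint8, red, green, blue; 400x640 float32, m along the optical axis (not along the pixel's ray), 0 where there is no reading.
- ctrl.camera_info(name): a dict with "camera_matrix" (3x3 intrinsics, pixels), "D" ([k1, k2, p1, p2, k3] as OpenCV has them; the pictures are not rectified), "world_to_cam" (4x4, takes a point from world to camera coordinates). Camera axes: x right, y down, z forward; pixel columns grow to the right and rows downward; lengths in m; the calibration is good to about 2 mm. A picture is of the moment at which its call begins. camera_info takes no time and is no camera call.
- ctrl.sign_off(): hands the job in, once; it reports no verdict.
The state is a dict: "time": time; "qpos": joint angles; "dq": joint speeds; "joint_efforts": joint torques, N m; "eef_pos": TCP position; "tcp_rot": TCP orientation; "contact_force": force on the tool from outside, world axes, zero at the start; "wrist_torque": the same for the moment, N m; "opening": opening from 0.0 (shut) to 1.0 (fully open).
Only numpy, scipy, OpenCV 4.12 (cv2) and the standard library are available. Lean on these libraries where they do the work, as an engineer would, in place of code of your own. Each camera call takes 0.05 s, during which the arm holds its last target.

TASK

Make the little hutch roof tight: first press the red plug in the old cable hole down until it is flush with the roof board. Then take the aluminium flashing by its upstand, lay it over the plug, centred on it, and slide its front edge under the lapped slate, without lifting the slate, until the black line on the flashing meets the slate's lower edge. Finish while still holding it there, square to the slate and pressed flat on the board with a firm steady push (roughly 10 to 20 newtons); leave the funnel, cup and lantern where they stand.

Things in the scene. Friction and masses are not known exactly. Their poses are not given: they have to be found in the camera images.
- roof: Fixed level roof panel: pale wooden board 220 (x) x 250 (y) mm on battens. Origin: centre of its underside, on the work surface; the board's upper face is 30 mm above it. +x points from the bare near part to the dark slates, roughly away from the robot (yaw within 0.25 rad). Carries the plug and slates; a batten under the slates begins 75 mm in +x of the origin.
- shingle_edge (a point): Point on the board's upper face straight below the middle of the lapped slate's lower edge (20 mm in +x from the roof's centre). Axes as the roof: +x leads in under the slate, y along the edge, z up.
- shingle (a joint): Lapped slate, dark, 150 mm wide (y), 85 long (x), 5 thick, between two fixed slates of the same height. Hinged at its upper (+x) end, resting by its weight at 0; grows as its lower edge is lifted (rad; 0.06 = 5 mm at the edge). At rest its underside is 8 mm above the board, its top 13 mm; the slot below is open to the near side and 55 mm deep (x).
- plug (a joint): How far the red plug has been pressed in (m): 0.008 is fully home, its top flush with the board (within 0.5 mm); it starts at 0 to 0.003, i.e. 5.5 to 8.5 mm proud. It slides straight down with a stiff drag of about 6 N and stays where it is left.
- plug_top (a point): Centre of the flat top of the red plug, 24 mm in diameter; the plug lies 34 mm before (-x of) the lapped slate's lower edge, in line with its middle.
- flashing: Loose aluminium flashing, about 0.15 kg, lying flat on the work surface left or right of the roof: blade 90 (x) x 110 (y) mm, 3 mm thick, with an upstand 10 mm thick and 50 mm high (from the underside) along the whole back edge (x -45 to -35 mm). Origin: centre of the blade's underside; +x points to the front edge, the one to tuck in.
- flashing_grip (a point): Centre of the flashing's upstand, 27 mm above the underside, 40 mm behind the origin; grasp across the 10 mm thickness (flashing's x), from above.
- flashing_line (a point): Middle of the black line across the blade, on the underside: 20 mm ahead of the origin, 60 mm ahead of the upstand's centre, 25 mm behind the front edge.
- flashing_lead (a point): Middle of the blade's front edge, on the underside, 45 mm ahead of the origin.
- funnel: Bystander: green plastic funnel standing mouth down, 96 mm wide, 100 mm high, origin under its centre. It stands at the other side of the roof from the flashing.
- cup: Bystander: white ceramic cup, 76 mm wide, 85 mm high, origin under its centre, beyond the roof to the left (+y).
- lantern: Bystander: upright orange lantern, 90 mm wide, 160 mm high with its bail, origin under its centre, beyond the roof to the right (-y).
Mind the look-alikes: they are no part of the job. Several things look just like the flashing: the one meant starts nearest to the robot's base.

How it is judged:
By the outcome, as a careful person would: the job done as asked, in the order asked, and still so for the second after the job is handed in, while the arm keeps its last pose, push and grip.
It also fails if it takes over 53 s, if anything falls off the work surface, if the arm or the gripper's body presses on something with over 40 N, if the wrist force passes 120 N, or if a joint passes its speed limit or range.

## Working session

There is one attempt and no reset: what is moved stays moved. The work goes in short steps, Python scripts to look and compute and a tool call to move; the robot and the scene stay as the last step left them, time stands still between calls to the robot, and variables do not carry over. Pictures are saved under pics/ and viewed, and the job is handed in when it is done.

Besides the shell and the picture viewer there is one more tool, called after "Request:" as name(argument=value, ...) on one line, values as JSON. servo_tool: Moves the arm, as the interface text tells. Its arguments: {"type":"object","properties":{"increments":{"type":"string"},"grip_force":{"type":"number"}},"required":["increments"]}

```bash
mkdir -p pics
python3 - <<'E'
from plant import ctrl
import cv2,numpy as np
s=ctrl.get_state(); print({k:np.round(v,3) for k,v in s.items()})
for n in("scene","top"):
    im,d=ctrl.read_camera(n); np.savez(f"{n}0.npz",im=im,d=d)
    cv2.imwrite(f"pics/{n}0.png",im[:,:,::-1])
    i=ctrl.camera_info(n); print(n,np.round(i["camera_matrix"],1),i["D"],np.round(i["world_to_cam"],3))
E
```

```text
{'time': np.float64(0.0), 'qpos': array([-1.258,  0.287,  1.578, -0.   ,  1.279, -0.15 ]), 'dq': array([-0.   , -0.001,  0.   , -0.002, -0.001,  0.   ]), 'joint_efforts': array([ 0.0000e+00, -4.0597e+01, -2.9263e+01, -0.0000e+00,  6.0000e-03,
        0.0000e+00]), 'eef_pos': array([ 0.301, -0.603,  0.244]), 'tcp_rot': array([ 0.973,  0.229, -0.   , -0.001]), 'contact_force': array([ 0.112,  0.859, -0.018]), 'wrist_torque': array([-0.012,  0.024,  0.014]), 'opening': np.float64(1.002)}
scene [[425.3   0.  318.1]
 [  0.  425.3 195.9]
 [  0.    0.    1. ]] [-0.04685744  0.          0.          0.          0.        ] [[-0.694  0.72  -0.014  0.456]
 [ 0.607  0.575 -0.548 -0.231]
 [-0.387 -0.389 -0.836  1.6  ]
 [ 0.     0.     0.     1.   ]]
top [[445.1   0.  319.7]
 [  0.  445.1 205.2]
 [  0.    0.    1. ]] [-0.05298736  0.          0.          0.          0.        ] [[ 2.900e-02 -1.000e+00  4.000e-03 -1.170e-01]
 [-9.840e-01 -2.900e-02 -1.780e-01  5.460e-01]
 [ 1.780e-01  1.000e-03 -9.840e-01  1.305e+00]
 [ 0.000e+00  0.000e+00  0.000e+00  1.000e+00]]
```

View pics/scene0.png

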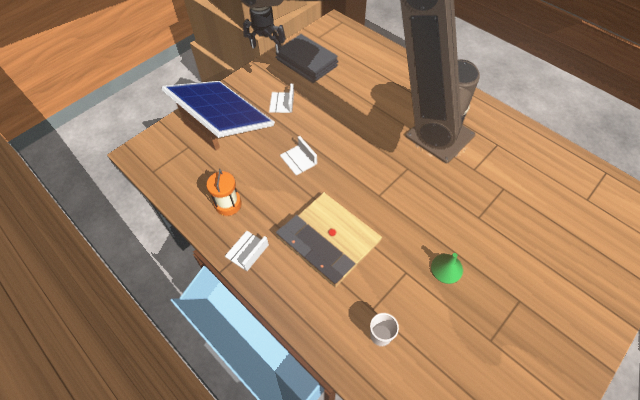

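View pics/top0.png

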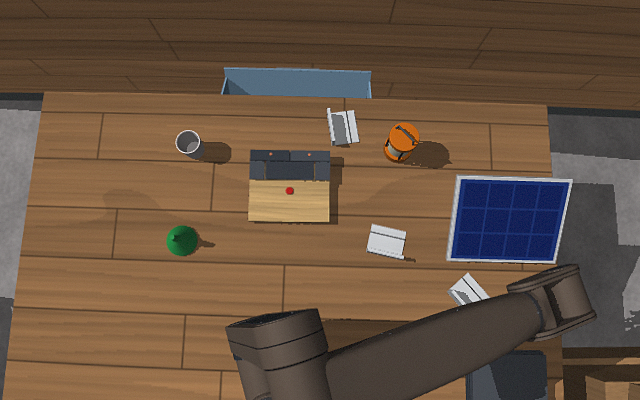

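The top picture shows three flashing-like pieces: A at (387,241), B at (467,290) partly behind the arm, and C at (342,127). The plug is at (290,190), with the slates at rows 150-180. I'll measure these more closely.

```bash
cat > h.py <<'E'
import numpy as np,cv2
from plant import ctrl
def info(n):
    i=ctrl.camera_info(n); return np.array(i["camera_matrix"]),np.array(i["D"]),np.array(i["world_to_cam"])
def cast(n,uv,z):
    K,D,T=info(n); p=cv2.undistortPoints(np.float64(uv).reshape(-1,1,2),K,D).reshape(-1,2)
    r=np.c_[p,np.ones(len(p))]@T[:3,:3]; c=-T[:3,:3].T@T[:3,3]
    return c+r*((z-c[2])/r[:,2])[:,None]
def proj(n,P):
    K,D,T=info(n); return cv2.projectPoints(np.float64(P).reshape(-1,1,3),cv2.Rodrigues(T[:3,:3])[0],T[:3,3],K,D)[0].reshape(-1,2)
def cloud(n,d):
    K,D,T=info(n); h,w=d.shape; u,v=np.meshgrid(np.arange(w),np.arange(h))
    p=cv2.undistortPoints(np.float64(np.c_[u.ravel(),v.ravel()]).reshape(-1,1,2),K,D).reshape(-1,2)
    P=np.c_[p,np.ones(len(p))]*d.reshape(-1,1); return ((P-T[:3,3])@T[:3,:3]).reshape(h,w,3)
def red(im):
    hsv=cv2.cvtColor(im,cv2.COLOR_RGB2HSV); return (((hsv[...,0]<6)|(hsv[...,0]>174))&(hsv[...,1]>170)&(hsv[...,2]>90))
E
python3 - <<'E'
from h import *
for n in("top","scene"):
    f=np.load(n+"0.npz"); im,d=f["im"],f["d"]; C=cloud(n,d)
    c=np.array([[387,241],[467,290],[342,127]]) if n=="top" else np.array([[298,158],[282,102],[247,250]])
    P=cast(n,c,0.003); print(n,np.round(P,3),np.hypot(P[:,0],P[:,1]).round(3))
    m=red(im); k,l,st,ce=cv2.connectedComponentsWithStats(m.astype(np.uint8))
    for i in range(1,k):
        if st[i,4]>8: print("red",ce[i].round(1),st[i,4],cast(n,ce[i],0.036).round(4),C[l==i].mean(0).round(4))
f=np.load("top0.npz")["im"][:,:,::-1]
cv2.imwrite("pics/topA.png",cv2.resize(f[135:270,235:420],None,fx=4.3,fy=4.3,interpolation=cv2.INTER_CUBIC)[:600])
f=np.load("scene0.npz")["im"][:,:,::-1]
cv2.imwrite("pics/scA.png",cv2.resize(f[130:290,250:390],None,fx=3.75,fy=3.75,interpolation=cv2.INTER_CUBIC)[:600])
E
```

```text
top [[ 0.451 -0.313  0.003]
 [ 0.307 -0.56   0.003]
 [ 0.819 -0.166  0.003]] [0.549 0.639 0.835]
red [289.  190.2] 41 [[ 0.5961 -0.0043  0.036 ]] [ 0.5961 -0.0043  0.0359]
scene [[ 0.445 -0.305  0.003]
 [ 0.289 -0.556  0.003]
 [ 0.816 -0.159  0.003]] [0.54  0.626 0.831]
red [331.8 232. ] 33 [[0.597  0.0027 0.036 ]] [0.5966 0.0024 0.0351]
```

View pics/topA.png

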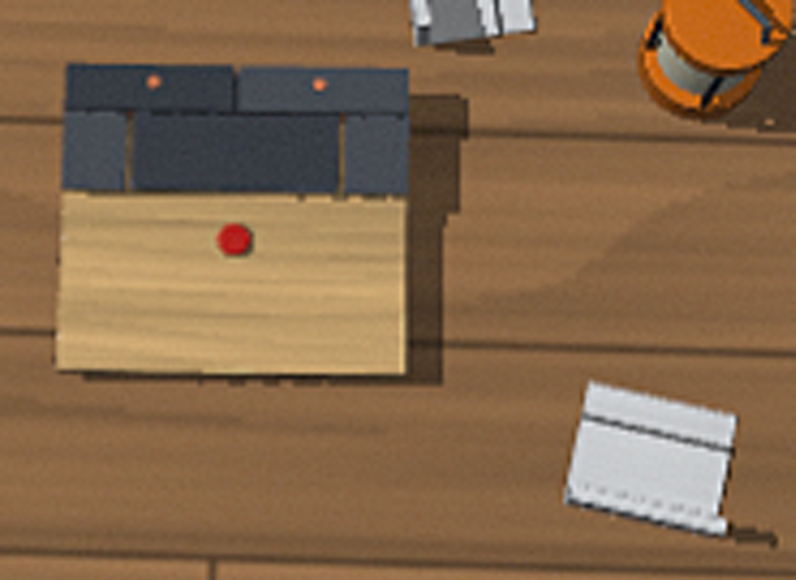

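View pics/scA.png

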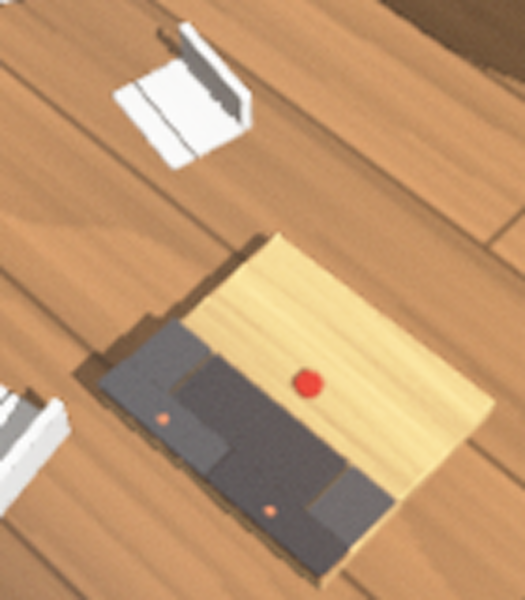

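Both views agree that A is nearest the base, at 0.55 m against 0.63 m for B, with its upstand on the robot side. They disagree by about 7 mm in y on the plug, so I'll compare more features between the two views.

```bash
cat > m.py <<'E'
from h import *
def quad(mask):
    cs=cv2.findContours(mask.astype(np.uint8),cv2.RETR_EXTERNAL,cv2.CHAIN_APPROX_NONE)[0]
    return max(cs,key=cv2.contourArea).reshape(-1,2).astype(float)
def board(n,im,d):
    hsv=cv2.cvtColor(im,cv2.COLOR_RGB2HSV); C=cloud(n,d)
    near=(np.abs(C[...,0]-.62)<.22)&(np.abs(C[...,1])<.2)&(C[...,2]>.015)&(C[...,2]<.06)
    slate=near&(hsv[...,2]<110)&(hsv[...,1]<120)
    wood=near&(hsv[...,2]>120)&(hsv[...,1]>60)&(C[...,2]<.04)&(C[...,2]>.024)
    return wood,slate,near,C
E
python3 - <<'E'
from m import *
for n in("top","scene"):
    f=np.load(n+"0.npz"); im,d=f["im"],f["d"]
    wood,slate,near,C=board(n,im,d)
    print(n,wood.sum(),slate.sum(),near.sum())
    P=cast(n,quad(near),.031)[:,:2]; r=cv2.minAreaRect(np.float32(P*1000)); print("all",r, cv2.boxPoints(r).round(0).tolist())
    P=cast(n,quad(wood),.030)[:,:2]; r=cv2.minAreaRect(np.float32(P*1000)); print("wood",r)
    # flashing A
    hsv=cv2.cvtColor(im,cv2.COLOR_RGB2HSV)
    cA=np.array([.448,-.309])
    fl=(np.hypot(C[...,0]-cA[0],C[...,1]-cA[1])<.085)&(hsv[...,1]<60)
    blade=fl&(C[...,2]<.012)&(hsv[...,2]>90); up=fl&(C[...,2]>.04)
    P=cast(n,quad(blade),.003)[:,:2]; print("blade",blade.sum(),cv2.minAreaRect(np.float32(P*1000)))
    if up.sum()>5:
        P=cast(n,np.argwhere(up)[:,::-1],.05)[:,:2]; print("up",up.sum(),cv2.minAreaRect(np.float32(P*1000)))
    o=im.copy(); o[wood]=(255,255,0); o[slate]=(0,0,255); o[blade]=(255,0,255);o[up]=(0,255,0)
    s=o[135:275,235:425] if n=="top" else o[130:290,250:440]
    cv2.imwrite(f"pics/{n}seg.png",cv2.resize(s[:,:,::-1],None,fx=3.5,fy=3.5,interpolation=0))
E
```

```text
top 3245 2431 5908
all ((612.3250122070312, -2.423919677734375), (229.45106506347656, 251.36460876464844), 1.6408628225326538) [[494.0, 120.0], [501.0, -131.0], [731.0, -125.0], [723.0, 126.0]]
wood ((565.6580200195312, -3.4678726196289062), (131.4936981201172, 249.6054229736328), 0.8012000918388367)
blade 882 ((456.4674072265625, -310.634033203125), (115.96465301513672, 86.54324340820312), 82.39125061035156)
up 136 ((408.2093200683594, -301.28839111328125), (108.92257690429688, 11.163225173950195), 78.3242416381836)
scene 2756 1312 5353
all ((610.849609375, 0.6661376953125), (224.5384979248047, 261.77838134765625), 0.6833747029304504) [[497.0, 130.0], [500.0, -132.0], [725.0, -129.0], [722.0, 133.0]]
wood ((608.2924194335938, 3.705718994140625), (220.68197631835938, 252.306396484375), 0.6282230615615845)
blade 609 ((448.7250061035156, -306.7894592285156), (124.34263610839844, 91.9087142944336), 79.3421401977539)
up 90 ((411.0663757324219, -291.8182067871094), (117.53071594238281, 14.402873992919922), 78.23023986816406)
```

View pics/topseg.png

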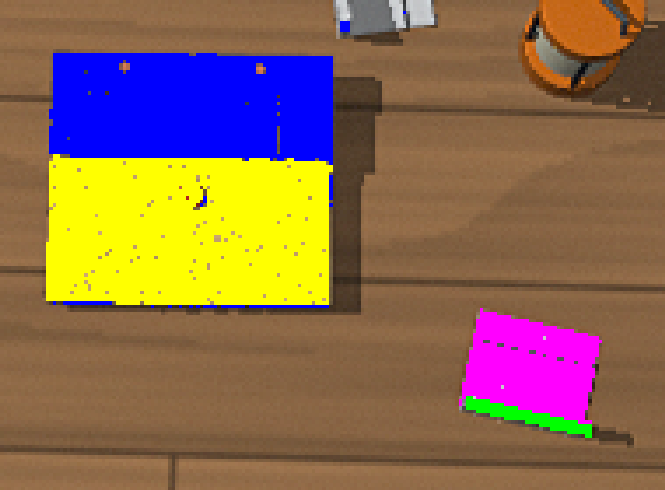

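View pics/sceneseg.png

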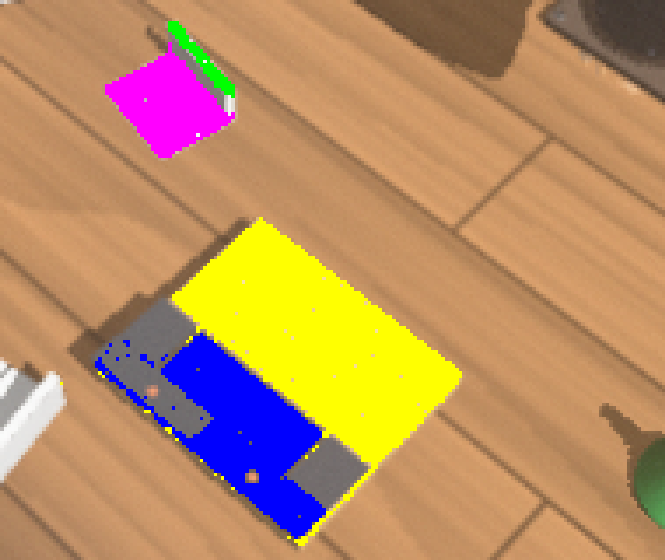

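Run:
```python
from m import *
def lines(P,ang0,off):  # P mm 2D; normals at ang0+k*90 ; fit points near each extreme
    c=P.mean(0); out=[]
    for k in range(4):
        a=np.deg2rad(ang0+90*k); 
        for it in range(2):
            nrm=np.array([np.cos(a),np.sin(a)]); t=np.array([-nrm[1],nrm[0]])
            s=P@nrm; u=P@t; uc=(u.max()+u.min())/2; h=(u.max()-u.min())/2
            sel=(s>s.max()-off)&(abs(u-uc)<.85*h)
            vx,vy,x,y=cv2.fitLine(np.float32(P[sel]),cv2.DIST_HUBER,0,.01,.01).ravel()
            l=np.arctan2(-vx*1,vy) if 0 else np.arctan2(vy,vx)-np.pi/2
            a=a+((l-a+np.pi/2)%np.pi-np.pi/2)
        out.append((a,np.array([np.cos(a),np.sin(a)])@[x,y],sel.sum()))
    return out
def ctr(L):
    A=np.array([[np.cos(l[0]),np.sin(l[0])] for l in L]); b=np.array([l[1] for l in L])
    cs=[np.linalg.solve(A[[i,(i+1)%4]],b[[i,(i+1)%4]]) for i in range(4)]
    return np.array(cs)
for n in("top","scene"):
    T=info(n)[2]; print(n,"cam",(-T[:3,:3].T@T[:3,3]).round(3))
    f=np.load(n+"0.npz"); im,d=f["im"],f["d"]; hsv=cv2.cvtColor(im,cv2.COLOR_RGB2HSV)
    wood,slate,near,C=board(n,im,d)
    if n=="scene": wood&=(hsv[...,1]>60)&(hsv[...,2]>140)&(np.abs(hsv[...,0].astype(int)-20)<9)
    wood=cv2.morphologyEx(wood.astype(np.uint8),cv2.MORPH_OPEN,np.ones((3,3)))
    L=lines(cast(n,quad(wood),.03)[:,:2]*1000,1,6)
    print("wood normals deg",[(round(np.degrees(l[0]),1),round(l[1],1)) for l in L]); c=ctr(L); print(c.round(1).tolist())
    cA=np.array([.448,-.309])
    fl=(np.hypot(C[...,0]-cA[0],C[...,1]-cA[1])<.09)&(hsv[...,1]<60)&(hsv[...,2]>90)
    L=lines(cast(n,quad(fl&(C[...,2]<.03)),.003)[:,:2]*1000,-11,6)
    print("blade",[(round(np.degrees(l[0]),1),round(l[1],1)) for l in L]); c=ctr(L); print(c.round(1).tolist())
    up=fl&(C[...,2]>.035); P=cast(n,quad(up),.05)[:,:2]*1000
    L=lines(P,-11,4); print("up",[(round(np.degrees(l[0]),1),round(l[1],1)) for l in L]); c=ctr(L); print(c.round(1).tolist(),c.mean(0))
```

```text
top cam [ 0.309 -0.102  1.382]
wood normals deg [(np.float64(1.3), np.float64(629.4)), (np.float64(90.6), np.float64(113.4)), (np.float64(181.3), np.float64(-501.2)), (np.float64(271.5), np.float64(140.2))]
[[626.7, 120.5], [498.7, 119.1], [504.2, -127.4], [632.4, -124.1]]Traceback (most recent call last):
  File "<stdin>", line 29, in <module>
  File "<stdin>", line 10, in lines
cv2.error: OpenCV(4.12.0) /io/opencv/modules/imgproc/src/linefit.cpp:50: error: (-215:Assertion failed) count > 0 in function 'fitLine2D_wods'
```

```bash
cat > g.py <<'E'
from h import *
from scipy.spatial.transform import Rotation as R
def target(yaw): # tool x axis at yaw (deg), z down
    return R.from_euler('z',yaw,degrees=True)*R.from_euler('x',180,degrees=True)
def inc(p,yaw):
    s=ctrl.get_state(); R0=R.from_quat(s["tcp_rot"])
    print("t",round(float(s["time"]),2),"tcp",s["eef_pos"].round(4),"xyaw",np.degrees(np.arctan2(*R0.as_matrix()[1::-1,0])).round(2),"z",R0.as_matrix()[:,2].round(4),"F",s["contact_force"].round(1),"open",round(float(s["opening"]),3),"q",s["qpos"].round(2))
    print("rot",(R0.inv()*target(yaw)).as_rotvec().round(3),"shift cm",(R0.inv().apply(np.array(p)-s["eef_pos"])*100).round(2))
E
python3 -c "
from g import *
inc([.5965,-.001,.1],91.3)"
```

```text
t 0.1 tcp [ 0.3012 -0.6035  0.244 ] xyaw 26.52 z [-6.e-04  2.e-03 -1.e+00] F [ 0.3 -0.8  0.3] open 1.003 q [-1.26  0.29  1.58  0.    1.28 -0.15]
rot [-2.000e-03 -1.000e-03 -1.131e+00] shift cm [ 53.32 -40.69  14.51]
```

Request:
servo_tool(increments="0 0 -0.3 13 -10 3 0; 0 0 -0.6 27 -20 6 0; 0 0 -0.9 40 -30 8 0; 0 0 -1.131 53.3 -40.7 10 0; 0 0 -1.131 53.3 -40.7 10 0; 0 0 -1.131 53.3 -40.7 10 0; 0 0 -1.131 53.3 -40.7 10 0; 0 0 -1.131 53.3 -40.7 10 0; 0 0 -1.131 53.3 -40.7 10 0; 0 0 -1.131 53.3 -40.7 10 0", grip_force=40)

```text
time: 0.93
eef_pos: [0.4833, -0.2322, 0.182]
tcp_rot: [0.697, 0.717, -0.0, -0.0]
contact_force: [0.4, -0.6, -0.4]
opening: 0.002
```

```bash
python3 -c "
from g import *
inc([.5965,-.001,.09],91.3)"
```

```text
t 0.93 tcp [ 0.4833 -0.2322  0.182 ] xyaw 91.56 z [-3.e-04  3.e-04 -1.e+00] F [ 0.4 -0.6 -0.4] open 0.002 q [-0.64  0.04  1.97  0.    1.13 -0.66]
rot [-0.    -0.     0.005] shift cm [22.8  11.95  9.2 ]
```

Request:
servo_tool(increments="0 0 0 22.8 12 6 0; 0 0 0 22.8 12 6 0; 0 0 0 22.8 12 6 0; 0 0 0 22.8 12 6 0; 0 0 0 22.8 12 6 0; 0 0 0 22.8 12 6 0; 0 0 0 22.8 12 6 0; 0 0 0 22.8 12 6 0; 0 0 0 22.8 12 6 0")

```text
time: 1.68
eef_pos: [0.5974, -0.0032, 0.1218]
tcp_rot: [0.698, 0.716, -0.001, -0.001]
contact_force: [0.7, -0.5, 0.1]
opening: -0.004
```

Run:
```python
from g import *
inc([.5965,-.001,.09],91.3)
for n in("scene","top"):
    im,d=ctrl.read_camera(n); np.savez(f"{n}1.npz",im=im,d=d)
    s=ctrl.get_state(); p=proj(n,[s["eef_pos"]-[0,0,.014],[.5965,-.001,.037]]); print(n,p.round(1)) 
    o=(im[120:280,250:390] if n=="scene" else im[130:235,235:375])[:,:,::-1]
    cv2.imwrite(f"pics/{n}1.png",cv2.resize(o,None,fx=3.7,fy=3.7,interpolation=cv2.INTER_CUBIC))
inc([.5965,-.001,.09],91.3)
```

```text
t 1.68 tcp [ 0.5974 -0.0032  0.1218] xyaw 91.43 z [-1.8e-03 -3.0e-04 -1.0e+00] F [ 0.7 -0.5  0.1] open -0.004 q [-0.17  0.25  1.86 -0.    1.03 -0.2 ]
rot [-0.002  0.     0.002] shift cm [ 0.23 -0.07  3.18]
scene [[330.3 219.2]
 [331.  231. ]]
top [[287.6 184.5]
 [287.9 190. ]]
t 1.78 tcp [ 0.5975 -0.0048  0.1227] xyaw 91.26 z [-2.e-04 -5.e-04 -1.e+00] F [-0.3  0.   0.3] open 0.0 q [-0.18  0.25  1.86 -0.    1.03 -0.2 ]
rot [-0.     0.    -0.001] shift cm [ 0.38 -0.09  3.27]
```

View pics/scene1.png

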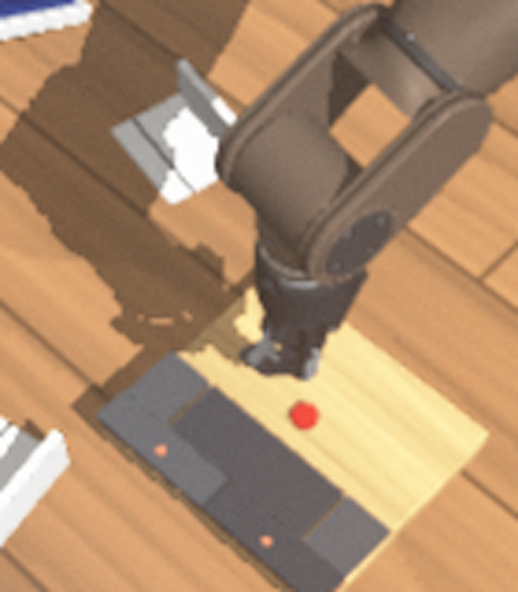

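View pics/top1.png

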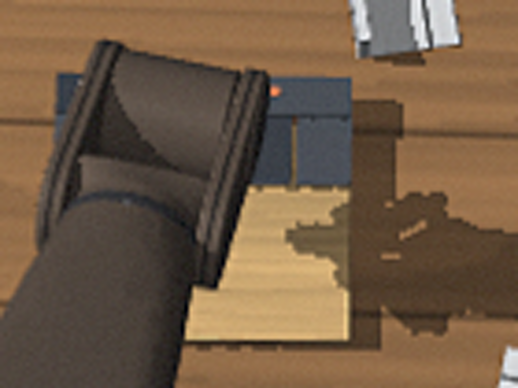

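The hand stands above the plug. In the scene view the fingertips are near pixel (328,219) and the plug is at (332,232). The top view of them is hidden by the arm. I'll go lower and zoom in.

Request:
servo_tool(increments="0 0 0 0.3 0 2 0; 0 0 0 0.3 0 4 0; 0 0 0 0.3 0 6 0; 0 0 0 0.3 0 6 0; 0 0 0 0.3 0 6 0")

```text
time: 2.2
eef_pos: [0.5967, -0.002, 0.062]
tcp_rot: [0.7, 0.714, -0.001, -0.001]
contact_force: [0.4, -0.1, 0.1]
opening: 0.004
```

Run:
```python
from g import *
inc([.5965,-.001,.09],91.3)
n="scene"
im,d=ctrl.read_camera(n); np.savez(f"{n}2.npz",im=im,d=d)
s=ctrl.get_state(); e=s["eef_pos"]; p=proj(n,[e-[0,0,.014],e+[.0145,0,-.014],e-[.0145,0,.014],e+[0,.011,-.014],e-[0,.011,.014],[.5965,-.001,.037]]); print(n,p.round(1)) 
inc([.5965,-.001,.09],91.3)
o=cv2.resize(im[195:250,295:370][:,:,::-1],None,fx=10,fy=10,interpolation=cv2.INTER_CUBIC)
for q in p: cv2.circle(o,(int((q[0]-295+.5)*10),int((q[1]-195+.5)*10)),3,(0,255,0),-1)
cv2.imwrite(f"pics/{n}2.png",o)
C=cloud(n,d)
for v in range(212,236,2): print(v,[tuple((C[v,u]*1000).astype(int)) for u in range(320,346,5)])
```

```text
t 2.2 tcp [ 0.5967 -0.002   0.062 ] xyaw 91.19 z [-2.3e-03  3.0e-04 -1.0e+00] F [ 0.4 -0.1  0.1] open 0.004 q [-0.17  0.33  1.89 -0.    0.93 -0.19]
rot [-0.002 -0.    -0.002] shift cm [ 0.1  -0.02 -2.8 ]
scene [[330.5 229.2]
 [327.4 232.2]
 [333.7 226.3]
 [333.1 231.4]
 [328.  227.1]
 [331.  231. ]]
t 2.25 tcp [ 0.5979 -0.0019  0.0634] xyaw 91.22 z [ 6.e-04 -2.e-04 -1.e+00] F [ 0.4 -1.   1.4] open -0.002 q [-0.17  0.33  1.88 -0.    0.93 -0.19]
rot [ 0.001  0.    -0.001] shift cm [ 0.1  -0.13 -2.66]
212 [(np.int64(567), np.int64(-77), np.int64(30)), (np.int64(633), np.int64(7), np.int64(207)), (np.int64(627), np.int64(20), np.int64(214)), (np.int64(617), np.int64(31), np.int64(215)), (np.int64(604), np.int64(37), np.int64(206)), (np.int64(509), np.int64(-19), np.int64(27))]
214 [(np.int64(570), np.int64(-73), np.int64(26)), (np.int64(633), np.int64(7), np.int64(196)), (np.int64(629), np.int64(23), np.int64(209)), (np.int64(617), np.int64(31), np.int64(204)), (np.int64(604), np.int64(38), np.int64(196)), (np.int64(518), np.int64(-11), np.int64(34))]
216 [(np.int64(577), np.int64(-67), 
[... 2033 characters left out ...]
np.int64(66)), (np.int64(592), np.int64(12), np.int64(55)), (np.int64(570), np.int64(13), np.int64(27)), (np.int64(559), np.int64(25), np.int64(28))]
232 [(np.int64(621), np.int64(-25), np.int64(32)), (np.int64(608), np.int64(-15), np.int64(28)), (np.int64(599), np.int64(-2), np.int64(31)), (np.int64(589), np.int64(9), np.int64(35)), (np.int64(575), np.int64(18), np.int64(26)), (np.int64(565), np.int64(30), np.int64(30))]
234 [(np.int64(631), np.int64(-15), np.int64(45)), (np.int64(615), np.int64(-8), np.int64(33)), (np.int64(606), np.int64(3), np.int64(36)), (np.int64(596), np.int64(15), np.int64(38)), (np.int64(581), np.int64(24), np.int64(29)), (np.int64(568), np.int64(33), np.int64(24))]
```

View pics/scene2.png

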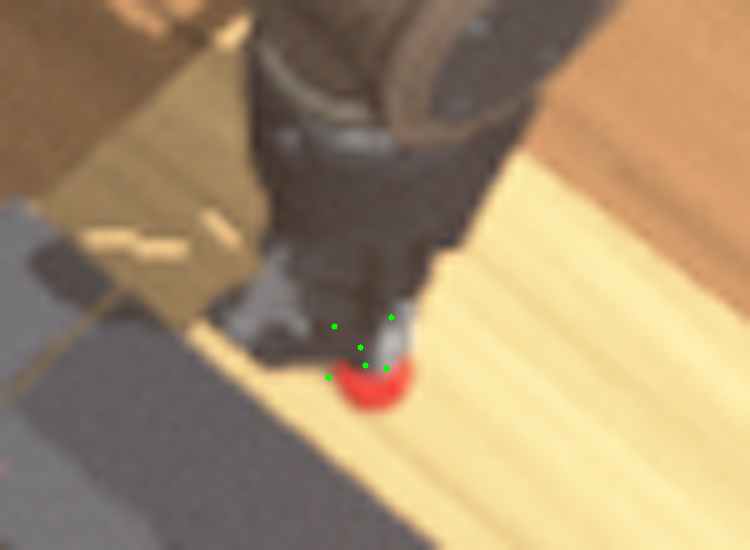

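Run:
```python
from g import *
f=np.load("scene2.npz"); im=f["im"];C=cloud("scene",f["d"])
for zl,zh in((.045,.06),(.06,.075),(.075,.09),(.09,.105)):
    m=(np.abs(C[...,0]-.6)<.045)&(np.abs(C[...,1])<.04)&(C[...,2]>zl)&(C[...,2]<zh)
    vv,uu=np.nonzero(m); P=C[m]*1000
    print(zl,len(P)); print([(u,v,*p.astype(int)) for u,v,p in zip(uu,vv,P)][:40])
```

```text
0.045 46
[(np.int64(336), np.int64(228), np.int64(587), np.int64(11), np.int64(59)), (np.int64(336), np.int64(229), np.int64(586), np.int64(10), np.int64(52)), (np.int64(314), np.int64(230), np.int64(634), np.int64(-38), np.int64(47)), (np.int64(335), np.int64(230), np.int64(592), np.int64(12), np.int64(55)), (np.int64(314), np.int64(231), np.int64(636), np.int64(-36), np.int64(45)), (np.int64(333), np.int64(231), np.int64(600), np.int64(11), np.int64(58)), (np.int64(334), np.int64(231), np.int64(597), np.int64(11), np.int64(54)), (np.int64(313), np.int64(232), np.int64(641), np.int64(-36), np.int64(45)), (np.int64(314), np.int64(232), np.int64(639), np.int64(-33), np.int64(47)), (np.int64(318), np.int64(232), np.int64(630), np.int64(-24), np.int64(46)), (np.int64(333), np.int64(232), np.int64(600), np.int64(11), np.int64(51)), (np.int64(314), np.int64(233), np.int64(641), np.int64(-31), np.int64(45)), (np.int64(317), np.int64(233), np.int64(635), np.int64(-24), np.int64(46)), (np.int64(314), np.int64(234), np.int64(643), np.int64(-29), np.int64(45)), (np.int64(319), np.int64(234), n
[... 5896 characters left out ...]
64(15), np.int64(95)), (np.int64(330), np.int64(227), np.int64(612), np.int64(9), np.int64(96)), (np.int64(332), np.int64(227), np.int64(609), np.int64(13), np.int64(98)), (np.int64(333), np.int64(227), np.int64(604), np.int64(14), np.int64(92)), (np.int64(330), np.int64(228), np.int64(618), np.int64(13), np.int64(103)), (np.int64(328), np.int64(229), np.int64(625), np.int64(12), np.int64(104)), (np.int64(329), np.int64(229), np.int64(622), np.int64(14), np.int64(104)), (np.int64(330), np.int64(229), np.int64(619), np.int64(14), np.int64(99)), (np.int64(328), np.int64(230), np.int64(625), np.int64(12), np.int64(100)), (np.int64(329), np.int64(230), np.int64(620), np.int64(12), np.int64(93))]
```

The scene view reads about 3 mm high in y against the arm's own kinematics, and the top view about 3.5 mm low. Averaging them puts the plug at (0.5965, -0.0005). I'll press it now.

Request:
servo_tool(increments="0 0 0 0.15 0 0.5 0; 0 0 0 0.15 0 1.0 0; 0 0 0 0.15 0 1.3 0; 0 0 0 0.15 0 1.5 0; 0 0 0 0.15 0 1.6 0; 0 0 0 0.15 0 1.7 0; 0 0 0 0.15 0 1.8 0; 0 0 0 0.15 0 1.8 0")

```text
time: 2.92
eef_pos: [0.5982, 0.0007, 0.0457]
tcp_rot: [0.699, 0.715, -0.0, 0.0]
contact_force: [-1.9, -1.0, 5.3]
opening: 0.002
```

Request:
servo_tool(increments="0 0 0 0 0 0.1 0; 0 0 0 0 0 0.1 0; 0 0 0 0 0 0.2 0; 0 0 0 0 0 0.2 0")

```text
time: 3.25
eef_pos: [0.5982, 0.0007, 0.0445]
tcp_rot: [0.699, 0.715, -0.0, 0.0]
contact_force: [-3.3, -0.8, 9.4]
opening: 0.001
```

Request:
servo_tool(increments="0 0 0 0 0 0.1 0; 0 0 0 0 0 0.1 0; 0 0 0 0 0 0.15 0; 0 0 0 0 0 0.15 0")

```text
time: 3.58
eef_pos: [0.5983, 0.0007, 0.0445]
tcp_rot: [0.699, 0.715, -0.001, -0.0]
contact_force: [-8.1, -1.5, 15.9]
opening: 0.003
```

It has bottomed out: z is fixed at 0.0445 and the force has risen to 16 N. Next I lift clear and look, moving towards the flashing.

Request:
servo_tool(increments="0 0 0 0 0 -1 0; 0 0 0 0 0 -4 0; 0 0 0 0 0 -8 8.5; 0 0 0 -8 -4 -10 8.5; 0 0 0 -12 -8 -10 8.5; 0 0 0 -16 -12 -10 8.5; 0 0 0 -20 -14 -10 8.5; 0 0 0 -20 -14 -10 8.5; 0 0 0 -20 -14 -10 8.5; 0 0 0 -20 -14 -10 8.5")

```text
time: 4.42
eef_pos: [0.4598, -0.2068, 0.1416]
tcp_rot: [0.701, 0.713, -0.001, 0.001]
contact_force: [-0.2, 0.8, -0.3]
opening: 0.998
```

Run:
```python
from g import *
for n in("scene","top"):
    im,d=ctrl.read_camera(n); np.savez(f"{n}3.npz",im=im,d=d); C=cloud(n,d)
    C0=cloud(n,np.load(n+"0.npz")["d"])
    m=red(im); k,l,st,ce=cv2.connectedComponentsWithStats(m.astype(np.uint8))
    for i in range(1,k):
        if st[i,4]>8:
            c=ce[i]; u,v=c.round().astype(int); w=C[v-12:v+13,u-12:u+13]; ww=(w[...,2]>.02)&(w[...,2]<.036)
            print(n,"red",c.round(1),st[i,4],cast(n,c,0.030).round(4),"z",np.median(C[l==i][:,2]).round(4),"before",np.median(C0[l==i][:,2]).round(4),"board around",np.median(w[...,2][ww]).round(4))
    o=(im[120:280,250:390] if n=="scene" else im[130:275,235:425])[:,:,::-1]
    cv2.imwrite(f"pics/{n}3.png",cv2.resize(o,None,fx=3.7,fy=3.7,interpolation=cv2.INTER_CUBIC))
inc([.41,-.3,.12],79)
```

```text
scene red [331.8 232.6] 24 [[0.5959 0.0021 0.03  ]] z 0.031 before 0.0342 board around 0.0307
top red [289.1 190.5] 37 [[ 0.5967 -0.0042  0.03  ]] z 0.0296 before 0.0358 board around 0.0296
t 4.52 tcp [ 0.4618 -0.2034  0.1413] xyaw 91.13 z [ 9.e-04 -1.e-04 -1.e+00] F [ 0.4  0.1 -0.5] open 0.995 q [-0.62  0.02  2.08  0.    1.04 -0.64]
rot [0.001 0.    0.212] shift cm [-9.55 -5.38  2.13]
```

View pics/scene3.png

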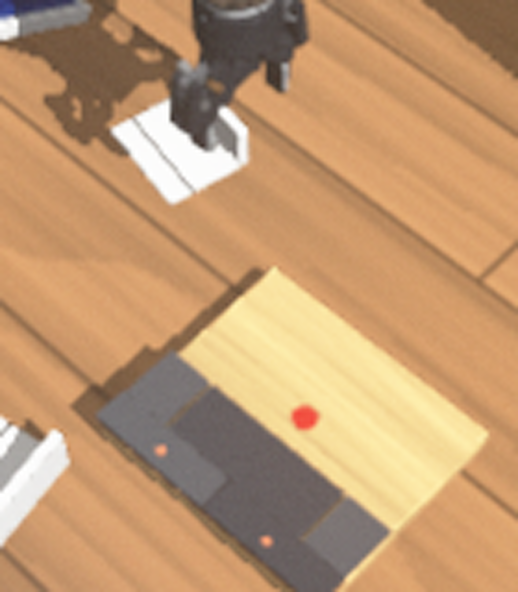

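View pics/top3.png

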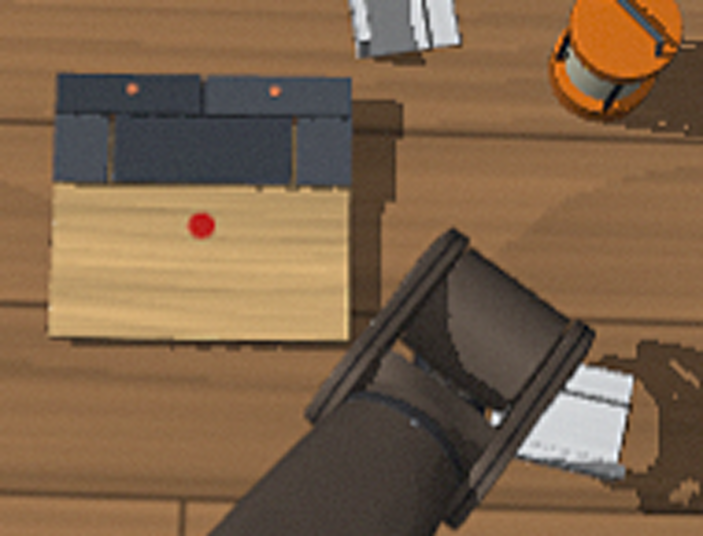

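The plug now reads at board level in both depth views, 0.031 against 0.0307 and 0.0296 against 0.0296, so it is flush. It sits at scene pixel (332,233) and top pixel (289,190). Next I go over the flashing's upstand.

Request:
servo_tool(increments="0 0 0.1 -4 -3 2 6; 0 0 0.224 -8 -5.3 3 6; 0 0 0.224 -9.4 -5.3 4 6; 0 0 0.224 -9.4 -5.3 5 6; 0 0 0.224 -9.4 -5.3 5 6; 0 0 0.224 -9.4 -5.3 5 6; 0 0 0.224 -9.4 -5.3 5 6")

```text
time: 5.1
eef_pos: [0.4125, -0.2962, 0.0913]
tcp_rot: [0.774, 0.634, 0.0, -0.0]
contact_force: [-0.3, 0.1, 0.5]
opening: 0.702
```

Run:
```python
from g import *
inc([.4105,-.2975,.024],78.3)
for n in("scene","top"):
    im,d=ctrl.read_camera(n); np.savez(f"{n}4.npz",im=im,d=d)
    o=(im[110:200,250:350] if n=="scene" else im[190:290,330:450])[:,:,::-1]
    cv2.imwrite(f"pics/{n}4.png",cv2.resize(o,None,fx=6,fy=6,interpolation=cv2.INTER_CUBIC))
inc([.4105,-.2975,.024],78.3)
```

```text
t 5.1 tcp [ 0.4125 -0.2962  0.0913] xyaw 78.62 z [ 2.e-04  3.e-04 -1.e+00] F [-0.3  0.1  0.5] open 0.702 q [-0.82  0.11  2.09  0.    0.94 -0.62]
rot [ 0.    -0.     0.006] shift cm [-0.16 -0.17  6.73]
t 5.2 tcp [ 0.4126 -0.2966  0.0918] xyaw 78.62 z [ 1.e-03 -8.e-04 -1.e+00] F [0.5 0.1 0.3] open 0.7 q [-0.82  0.11  2.09  0.    0.94 -0.62]
rot [0.001 0.001 0.006] shift cm [-0.12 -0.2   6.78]
```

View pics/scene4.png

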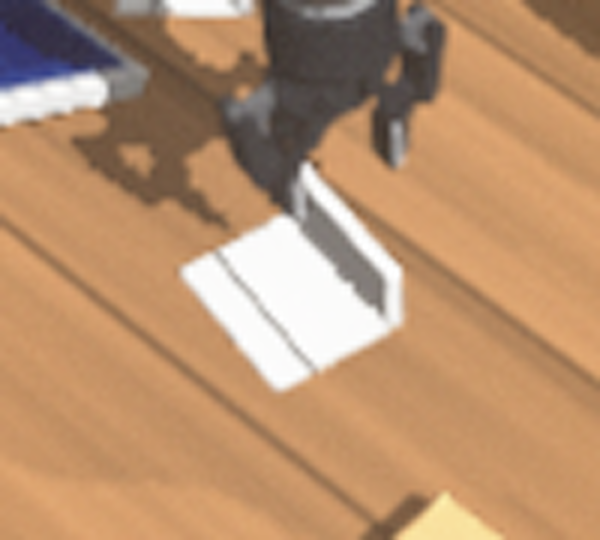

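View pics/top4.png

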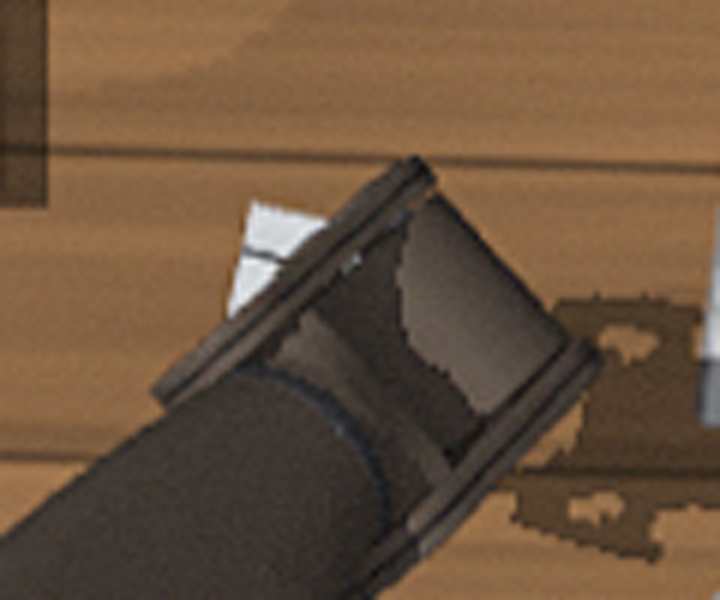

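The scene view shows the open fingers straddling the upstand, with the finger midpoint above the upstand's middle at scene pixel (308,146). I'll descend and look at the force.

Request:
servo_tool(increments="0 0 0.005 -0.1 -0.1 1.5 6; 0 0 0.005 -0.15 -0.15 3 6; 0 0 0.005 -0.15 -0.15 4.2 6; 0 0 0.005 -0.15 -0.15 5.2 6; 0 0 0.005 -0.15 -0.15 6.1 6; 0 0 0.005 -0.15 -0.15 6.7 6; 0 0 0.005 -0.15 -0.15 6.7 6")

```text
time: 5.78
eef_pos: [0.4092, -0.2979, 0.0227]
tcp_rot: [0.776, 0.631, -0.0, -0.001]
contact_force: [-0.2, 0.3, -0.0]
opening: 0.702
```

Run:
```python
from g import *
inc([.4105,-.2975,.024],78.3)
for n in("scene",):
    im,d=ctrl.read_camera(n); np.savez(f"{n}5.npz",im=im,d=d)
    o=(im[110:200,250:350] if n=="scene" else im[190:290,330:450])[:,:,::-1]
    cv2.imwrite(f"pics/{n}5.png",cv2.resize(o,None,fx=6,fy=6,interpolation=cv2.INTER_CUBIC))
```

```text
t 5.78 tcp [ 0.4092 -0.2979  0.0227] xyaw 78.21 z [-0.0018  0.0019 -1.    ] F [-0.2  0.3 -0. ] open 0.702 q [-0.83  0.23  2.11  0.    0.8  -0.62]
rot [-0.002 -0.002 -0.002] shift cm [ 0.06  0.12 -0.13]
```

View pics/scene5.png

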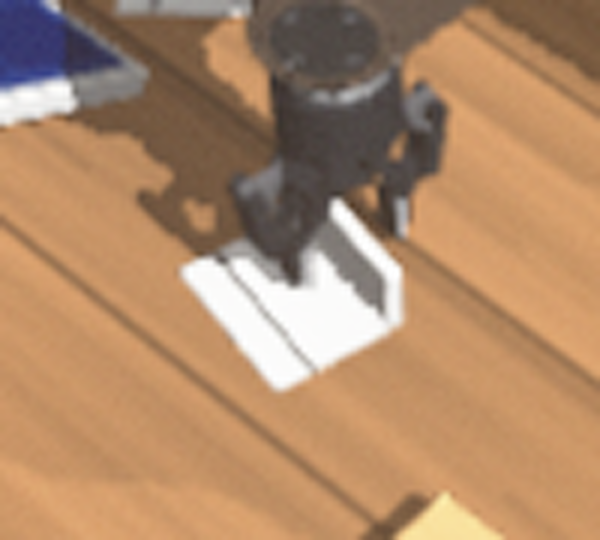

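The front finger tip at scene pixel (299,157) stands on the blade side and the rear finger is behind the upstand, so I close now.

Request:
servo_tool(increments="0 0 0 0 0 -0.1 0; 0 0 0 0 0 -0.1 0; 0 0 0 0 0 -0.1 0; 0 0 0 0 0 -0.1 0; 0 0 0 0 0 -0.1 0; 0 0 0 0 0 -0.1 0; 0 0 0 0 0 -0.1 0; 0 0 0 0 0 -0.1 0", grip_force=80)

```text
time: 6.5
eef_pos: [0.4102, -0.2991, 0.0258]
tcp_rot: [0.776, 0.631, 0.0, 0.001]
contact_force: [-0.2, 0.3, 4.8]
opening: 0.107
```

Request:
servo_tool(increments="0 0 0 0 0 -0.5 0; 0 0 0 0 0 -1.5 0; 0 0 0 0 0 -3 0; 0 0 0 0 0 -5 0; 0 0 0 0 0 -7 0; 0 0 0 0 0 -7 0; 0 0 0 0 0 -7 0")

```text
time: 7.08
eef_pos: [0.4102, -0.2991, 0.0961]
tcp_rot: [0.776, 0.631, 0.0, 0.001]
contact_force: [-0.1, 0.1, -0.8]
opening: 0.105
```

Run:
```python
from g import *
inc([.50,-.0,.12],91.2)
for n in("scene","top"):
    im,d=ctrl.read_camera(n); np.savez(f"{n}6.npz",im=im,d=d)
    o=(im[90:190,250:350] if n=="scene" else im[190:290,330:450])[:,:,::-1]
    cv2.imwrite(f"pics/{n}6.png",cv2.resize(o,None,fx=6,fy=6,interpolation=cv2.INTER_CUBIC))
```

```text
t 7.08 tcp [ 0.4102 -0.2991  0.0961] xyaw 78.2 z [ 0.0018 -0.002  -1.    ] F [-0.1  0.1 -0.8] open 0.105 q [-0.83  0.1   2.09  0.    0.95 -0.62]
rot [ 0.002  0.002 -0.227] shift cm [31.11  2.68 -2.43]
```

View pics/scene6.png

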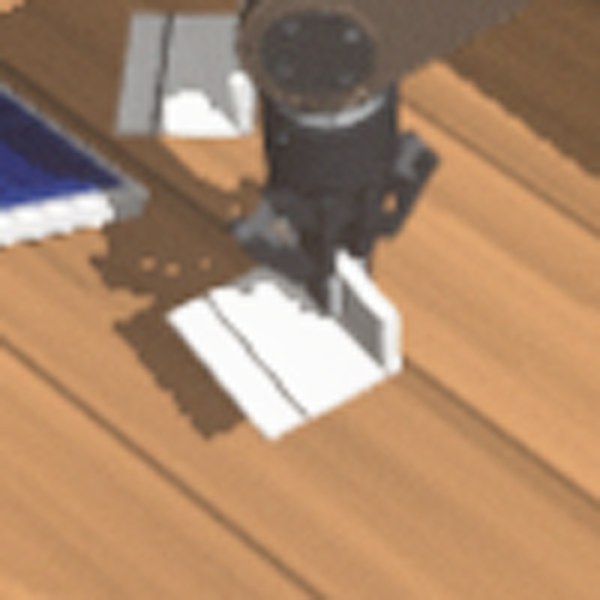

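The flashing is held and lifted level, with its front edge from scene pixel (278,143) to (295,163). I'll carry it to a staging point over the bare board, 50 mm short of the final position.

Request:
servo_tool(increments="0 0 -0.05 4 0.3 -2 0; 0 0 -0.1 8 0.7 -2.4 0; 0 0 -0.15 12 1 -2.4 0; 0 0 -0.2 16 1.5 -2.4 0; 0 0 -0.227 20 2.5 -2.4 0; 0 0 -0.227 24 3.3 -2.4 0; 0 0 -0.227 28 4.2 -2.4 0; 0 0 -0.227 31.1 4.6 -2.4 0; 0 0 -0.227 31.1 4.6 -2.4 0; 0 0 -0.227 31.1 4.6 -2.4 0")

```text
time: 8.02
eef_pos: [0.5174, -0.0019, 0.1171]
tcp_rot: [0.698, 0.716, -0.001, -0.002]
contact_force: [0.6, 0.2, -0.2]
opening: 0.105
```

Run:
```python
from g import *
inc([.52,-.001,.068],91.2)
```

```text
t 8.02 tcp [ 0.5174 -0.0019  0.1171] xyaw 91.42 z [-3.8e-03  5.0e-04 -1.0e+00] F [ 0.6  0.2 -0.2] open 0.105 q [-0.2   0.09  2.06 -0.    1.   -0.22]
rot [-0.004 -0.001  0.004] shift cm [0.08 0.28 4.91]
```

Request:
servo_tool(increments="0 0 0 0 0 2 0; 0 0 0 0 0 4 0; 0 0 0 0 0 5 0; 0 0 0 0 0 5 0; 0 0 0 0 0 5 0; 0 0 0 0 0 5 0")

```text
time: 8.52
eef_pos: [0.5188, -0.0044, 0.0697]
tcp_rot: [0.7, 0.714, 0.0, 0.0]
contact_force: [-0.4, 0.1, -2.0]
opening: 0.109
```

Run:
```python
from g import *
inc([.52,-.001,.068],91.2)
for n in("scene","top"):
    im,d=ctrl.read_camera(n); np.savez(f"{n}7.npz",im=im,d=d)
    o=(im[180:280,285:385] if n=="scene" else im[140:230,235:345])[:,:,::-1]
    cv2.imwrite(f"pics/{n}7.png",cv2.resize(o,None,fx=6,fy=6,interpolation=cv2.INTER_CUBIC))
inc([.52,-.001,.068],91.2)
```

```text
t 8.52 tcp [ 0.5188 -0.0044  0.0697] xyaw 91.14 z [ 9.e-04 -2.e-04 -1.e+00] F [-0.4  0.1 -2. ] open 0.109 q [-0.2   0.17  2.08 -0.    0.9  -0.22]
rot [ 0.001  0.    -0.001] shift cm [0.34 0.12 0.17]
t 8.62 tcp [ 0.5193 -0.0042  0.0703] xyaw 91.17 z [ 2.3e-03 -5.0e-04 -1.0e+00] F [-0.4  0.4 -1.1] open 0.11 q [-0.2   0.17  2.08 -0.    0.9  -0.22]
rot [ 0.002  0.001 -0.   ] shift cm [0.32 0.08 0.23]
```

View pics/scene7.png

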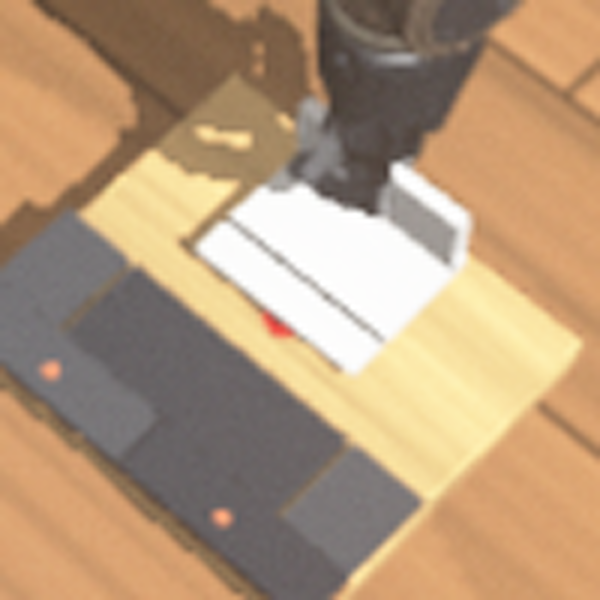

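View pics/top7.png

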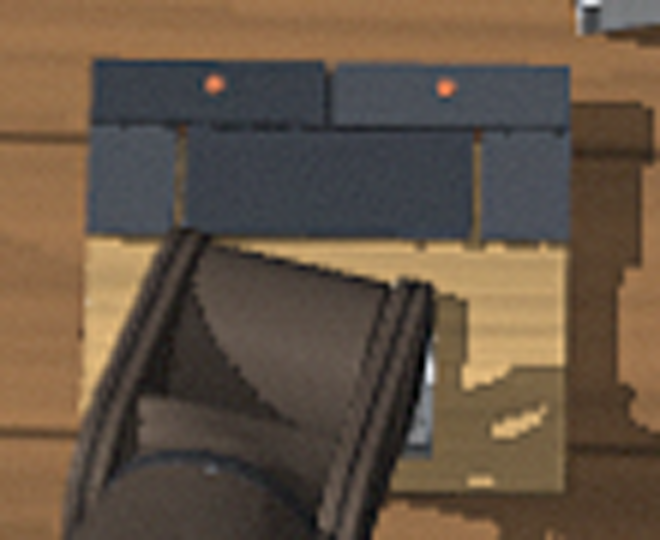

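```bash
cat > fit.py <<'E'
from g import *
def edge(n,im,p,q,mode,z,half=4,trim=.08,samples=60):
    """subpixel edge along seg p-q (px) : mode 'grad' strongest gradient, 'dark' darkest; returns world pts on plane z"""
    g=cv2.GaussianBlur(cv2.cvtColor(im,cv2.COLOR_RGB2GRAY).astype(np.float32),(0,0),.6)
    p,q=np.float64(p),np.float64(q); t=(q-p)/np.linalg.norm(q-p); nr=np.array([-t[1],t[0]])
    o=np.linspace(-half,half,half*10+1); pts=[]
    for s in np.linspace(trim,1-trim,samples):
        b=p+(q-p)*s; xy=np.float32(b+o[:,None]*nr)
        v=cv2.remap(g,xy[:,0].reshape(1,-1),xy[:,1].reshape(1,-1),cv2.INTER_CUBIC).ravel()
        w=np.abs(np.gradient(v)) if mode=="grad" else np.maximum(np.median(v)-v,0)
        k=w.argmax(); w2=w*(np.abs(o-o[k])<1.2); pts.append(b+nr*(w2@o)/(w2.sum()+1e-9))
    W=cast(n,np.array(pts),z)[:,:2]*1000
    f=cv2.fitLine(np.float32(W),cv2.DIST_HUBER,0,.01,.01).ravel()
    d=f[:2]; nrm=np.array([-d[1],d[0]]); r=(W-f[2:])@nrm
    return f[2:],d,np.sqrt(np.mean(np.clip(np.abs(r),0,5)**2))
E
python3 - <<'E'
from fit import *
im=np.load("scene7.npz")["im"]; im3=np.load("scene3.npz")["im"]
c=lambda x,y:(285+x/6-.5+.0833,180+y/6-.5+.0833)
zb=.048
def show(nm,r):
    d=r[1]*np.sign(r[1][1]) if abs(r[1][1])>abs(r[1][0]) else r[1]*np.sign(r[1][0])
    a=np.degrees(np.arctan2(d[1],d[0])); print(nm,"pt",r[0].round(1),"ang",a.round(2),"rms",r[2].round(2)); return r[0],d
F=show("front",edge("scene",im,c(195,250),c(352,373),"grad",zb,3))
Lw=show("line",edge("scene",im,c(232,220),c(384,340),"dark",zb,2))
Rt=show("+y side",edge("scene",im,c(352,373),c(455,270),"grad",zb,3))
Lt=show("-y side",edge("scene",im,c(195,250),c(262,190),"grad",zb,3))
E1=show("slate edge .043",edge("scene",im,c(135,265),c(345,440),"grad",.043,3))
B1=show("board +y side top",edge("scene",im,c(425,500),c(580,348),"grad",.03,3))
B0=show("board near",edge("scene",im3,(250+280/3.7,120+270/3.7),(250+487/3.7,120+433/3.7),"grad",.03,3))
G1=show("gap+y",edge("scene",im,c(280,512),c(350,445),"grad",.043,2))
G2=show("gap-y",edge("scene",im,c(65,325),c(130,268),"grad",.043,2))
def X(a,b):
    t=np.linalg.solve(np.c_[a[1],-b[1]],b[0]-a[0]); return a[0]+t[0]*a[1]
print("front corners",X(F,Rt).round(1),X(F,Lt).round(1),"mid",((X(F,Rt)+X(F,Lt))/2).round(1))
print("line ends",X(Lw,Rt).round(1),X(Lw,Lt).round(1),"mid",((X(Lw,Rt)+X(Lw,Lt))/2).round(1))
print("edge ends",X(E1,G1).round(1),X(E1,G2).round(1),"mid",((X(E1,G1)+X(E1,G2))/2).round(1))
print("roof corner near+y",X(B0,B1).round(1))
E
```

```text
front pt [603.3  20.1] ang 91.31 rms 0.41
line pt [578.2  20.1] ang 91.13 rms 0.17
+y side pt [552.9  56.3] ang 1.02 rms 1.5
-y side pt [579.9 -55.4] ang 0.4 rms 2.19
slate edge .043 pt [630.1   1.1] ang 90.89 rms 0.54
board +y side top pt [574.8 129.2] ang -0.72 rms 0.61
board near pt [499.8   8.5] ang 90.79 rms 0.38
gap+y pt [656.8  79.6] ang 0.91 rms 0.57
gap-y pt [660.9 -70.7] ang 2.95 rms 2.39
front corners [602.5  57.2] [605.  -55.2] mid [603.8   1. ]
line ends [577.5  56.8] [579.7 -55.4] mid [578.6   0.7]
edge ends [628.9  79.2] [631.3 -72.2] mid [630.1   3.5]
roof corner near+y [498.1 130.2]
```

Scene fits: the black line's midpoint reads (578.6, 0.7) mm and the slate edge's midpoint (630.1, 3.5) mm. The plug is 34.2 mm before the edge, and the angles differ by only about 0.3°. So it still needs about +51.5 mm in x and +2.5 mm in y. First I lower until it touches, so the height is known.

Request:
servo_tool(increments="0 0 0.003 0.2 0 0.6 0; 0 0 0.003 0.2 0 0.9 0; 0 0 0.003 0.2 0 1.1 0; 0 0 0.003 0.2 0 1.2 0; 0 0 0.003 0.2 0 1.3 0; 0 0 0.003 0.2 0 1.3 0")

```text
time: 9.12
eef_pos: [0.5185, -0.0016, 0.0563]
tcp_rot: [0.701, 0.714, 0.0, 0.0]
contact_force: [0.1, 0.4, -1.5]
opening: 0.107
```

Request:
servo_tool(increments="0 0 0 0 0 0.05 0; 0 0 0 0 0 0.1 0; 0 0 0 0 0 0.15 0; 0 0 0 0 0 0.2 0; 0 0 0 0 0 0.2 0")

```text
time: 9.53
eef_pos: [0.5187, -0.0018, 0.0558]
tcp_rot: [0.701, 0.714, -0.0, 0.0]
contact_force: [-6.2, 0.1, 9.7]
opening: 0.109
```

Contact is at TCP z of about 0.0557. I'll measure again at this known height.

```bash
cat > look.py <<'E'
from fit import *
import sys
def show(nm,r):
    d=r[1]*np.sign(r[1][1]) if abs(r[1][1])>abs(r[1][0]) else r[1]*np.sign(r[1][0])
    a=np.degrees(np.arctan2(d[1],d[0])); print(nm,"pt",r[0].round(1),"ang",a.round(2),"rms",r[2].round(2)); return r[0],d
def X(a,b):
    t=np.linalg.solve(np.c_[a[1],-b[1]],b[0]-a[0]); return a[0]+t[0]*a[1]
E
python3 - <<'E'
from look import *
inc([.57,-.001,.0575],91)
im,d=ctrl.read_camera("scene"); np.savez("scene8.npz",im=im,d=d)
e=ctrl.get_state()["eef_pos"]; y=np.radians(1.0); ax=np.array([np.cos(y),np.sin(y),0]); ay=np.array([-ax[1],ax[0],0])
b=np.array([e[0]+.0,e[1]+.003+.001,.033])
P=lambda x,yy: proj("scene",b+ax*x+ay*yy)[0]
z=.033
F=show("front",edge("scene",im,P(.085,-.055),P(.085,.055),"grad",z,3))
L=show("line",edge("scene",im,P(.06,-.055),P(.06,.055),"dark",z,2))
R_=show("+y",edge("scene",im,P(.01,.055),P(.083,.055),"grad",z,3))
Lt=show("-y",edge("scene",im,P(.06,-.055),P(.085,-.055),"grad",z,3))
print("line mid",((X(L,R_)+X(L,Lt))/2).round(1),X(L,R_).round(1),X(L,Lt).round(1),"front mid",((X(F,R_)+X(F,Lt))/2).round(1))
E
```

```text
t 9.53 tcp [ 0.5187 -0.0018  0.0558] xyaw 91.06 z [ 1.e-04 -3.e-04 -1.e+00] F [-6.2  0.1  9.7] open 0.109 q [-0.2   0.19  2.08 -0.    0.87 -0.22]
rot [0.    0.    0.001] shift cm [-0.02  5.13 -0.17]
front pt [603.2   4.3] ang 90.32 rms 0.34
line pt [578.    7.5] ang 91.2 rms 0.23
+y pt [560.2  58. ] ang 0.78 rms 1.54
-y pt [592.  -51.6] ang 0.37 rms 0.2
line mid [578.    3.3] [576.9  58.2] [579.2 -51.6] front mid [603.2   3.5]
```

Request:
servo_tool(increments="0 0 0.004 -0.1 0 -0.2 0; 0 0 0.004 -0.1 0 -0.3 0; 0 0 0.004 -0.1 0.6 -0.3 0; 0 0 0.004 -0.1 1.3 -0.3 0; 0 0 0.004 -0.1 2 -0.3 0; 0 0 0.004 -0.1 2.4 -0.3 0; 0 0 0.004 -0.1 2.4 -0.3 0")

```text
time: 10.17
eef_pos: [0.5437, -0.0024, 0.0571]
tcp_rot: [0.702, 0.712, 0.0, 0.0]
contact_force: [-0.4, 0.2, -1.6]
opening: 0.108
```

Run:
```python
from g import *
inc([.57,-.001,.0575],91)
for n in("scene",):
    im,d=ctrl.read_camera(n); np.savez(f"{n}9.npz",im=im,d=d)
    cv2.imwrite(f"pics/{n}9.png",cv2.resize(im[180:280,285:385][:,:,::-1],None,fx=6,fy=6,interpolation=cv2.INTER_CUBIC))
```

```text
t 10.17 tcp [ 0.5437 -0.0024  0.0571] xyaw 90.81 z [ 9.e-04 -1.e-04 -1.e+00] F [-0.4  0.2 -1.6] open 0.108 q [-0.19  0.24  2.02  0.    0.88 -0.21]
rot [ 0.001  0.    -0.003] shift cm [ 0.1   2.63 -0.04]
```

View pics/scene9.png

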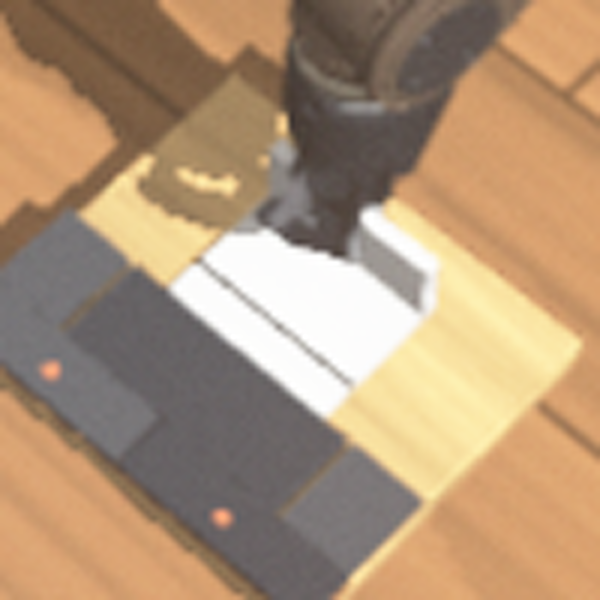

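The front edge is now level with the slate's lower edge, from scene pixel (313,228) to (339,249), and parallel to it. Underside height is about 1.5 mm over the board, low enough for the slot. I'll slide in gently.

Request:
servo_tool(increments="0 0 0 0 0.4 0 0; 0 0 0 0 0.8 0 0; 0 0 0 0 1.2 0 0; 0 0 0 0 1.6 0 0; 0 0 0 0 2 0 0; 0 0 0 0 2.3 0 0; 0 0 0 0 2.3 0 0")

```text
time: 10.8
eef_pos: [0.5662, -0.002, 0.0573]
tcp_rot: [0.702, 0.712, 0.0, 0.0]
contact_force: [-0.9, 0.2, -1.1]
opening: 0.109
```

```bash
cat > meas.py <<'E'
from look import *
def meas(tag,zb):
    inc([.57,-.001,.0555],91)
    im,d=ctrl.read_camera("scene"); np.savez(f"scene{tag}.npz",im=im,d=d)
    cv2.imwrite(f"pics/scene{tag}.png",cv2.resize(im[190:270,285:365][:,:,::-1],None,fx=7,fy=7,interpolation=cv2.INTER_CUBIC))
    e=ctrl.get_state()["eef_pos"]; y=np.radians(1.0); ax=np.array([np.cos(y),np.sin(y),0]); ay=np.array([-ax[1],ax[0],0])
    b=np.array([e[0],e[1]+.004,zb]); P=lambda x,yy: proj("scene",b+ax*x+ay*yy)[0]
    L=show("line",edge("scene",im,P(.06,-.05),P(.06,.055),"dark",zb,2))
    R_=show("+y",edge("scene",im,P(.01,.055),P(.055,.055),"grad",zb,3))
    m=np.array([.6301,.0035,.043]); Q=lambda yy: proj("scene",m+ay*yy)[0]
    for a,b2 in((-.073,-.06),(-.05,.055),(.06,.074)):
        show("slate edge %g"%a,edge("scene",im,Q(a),Q(b2),"grad",.043,2))
    print("line at +y end",X(L,R_).round(1))
    C=cloud("scene",d); 
    pts=[proj("scene",m+ax*x+ay*yy)[0].round().astype(int) for x in(.006,.012) for yy in np.arange(-.06,.065,.01)]
    C0=cloud("scene",np.load("scene3.npz")["d"]); print("slate z near edge",np.mean([C[v,u,2] for u,v in pts]).round(4),"before",np.mean([C0[v,u,2] for u,v in pts]).round(4))
E
python3 -c "
from meas import *
meas(10,.0345)"
```

```text
t 10.8 tcp [ 0.5662 -0.002   0.0573] xyaw 90.8 z [ 8.e-04 -1.e-04 -1.e+00] F [-0.9  0.2 -1.1] open 0.109 q [-0.18  0.28  1.96  0.    0.9  -0.2 ]
rot [ 0.001  0.    -0.003] shift cm [0.09 0.38 0.18]
line pt [629.7  18.4] ang 91.03 rms 0.25
+y pt [595.7  58. ] ang 1.92 rms 0.52
slate edge -0.073 pt [630.5 -63.4] ang 87.04 rms 0.51
slate edge -0.05 pt [627.8   9.9] ang 90.84 rms 0.34
slate edge 0.06 pt [629.3  71. ] ang 89.99 rms 0.49
line at +y end [629.   59.1]
slate z near edge 0.0438 before 0.0885
```

View pics/scene10.png

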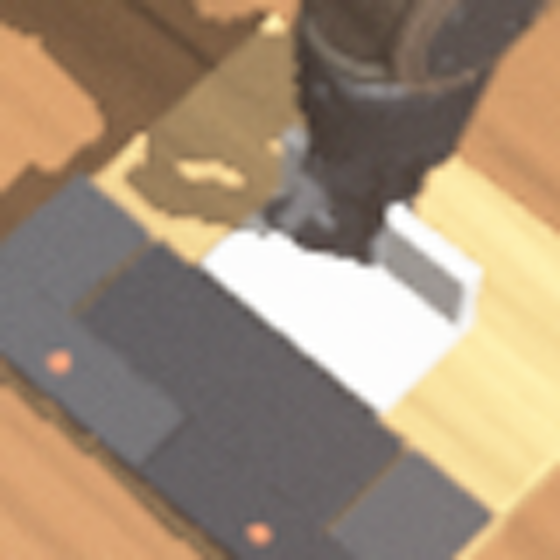

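The line is now hidden from the scene camera by the slate's thickness, so this view can't show the last 4 mm. The arm's own advance puts the line at about 625.4 mm, with 4.6 mm to go. I'll advance and use the top view for a check.

Request:
servo_tool(increments="0 0 0 0 0.2 0 0; 0 0 0 0 0.35 0 0; 0 0 0 0 0.45 0 0; 0 0 0 0 0.45 0 0; 0 0 0 0 0.45 0 0")

```text
time: 11.27
eef_pos: [0.5699, -0.0019, 0.0571]
tcp_rot: [0.702, 0.712, -0.0, -0.0]
contact_force: [-0.5, 0.2, -1.1]
opening: 0.108
```

Run:
```python
from meas import *
meas(11,.0345)
im,d=ctrl.read_camera("top"); np.savez("top11.npz",im=im,d=d)
cv2.imwrite("pics/top11.png",cv2.resize(im[145:225,240:340][:,:,::-1],None,fx=7,fy=7,interpolation=cv2.INTER_CUBIC))
```

```text
t 11.27 tcp [ 0.5699 -0.0019  0.0571] xyaw 90.8 z [-0.  0. -1.] F [-0.5  0.2 -1.1] open 0.108 q [-0.18  0.29  1.96  0.    0.9  -0.2 ]
rot [-0.    -0.    -0.003] shift cm [0.09 0.02 0.16]
line pt [633.9  11.8] ang 91.09 rms 0.29
+y pt [601.6  58.9] ang 1.12 rms 0.42
slate edge -0.073 pt [630.5 -63.1] ang 87.48 rms 0.44
slate edge -0.05 pt [630.7  10.3] ang 90.84 rms 0.38
slate edge 0.06 pt [629.1  70.9] ang 91.25 rms 0.59
line at +y end [633.   59.5]
slate z near edge 0.0431 before 0.0885
```

View pics/top11.png

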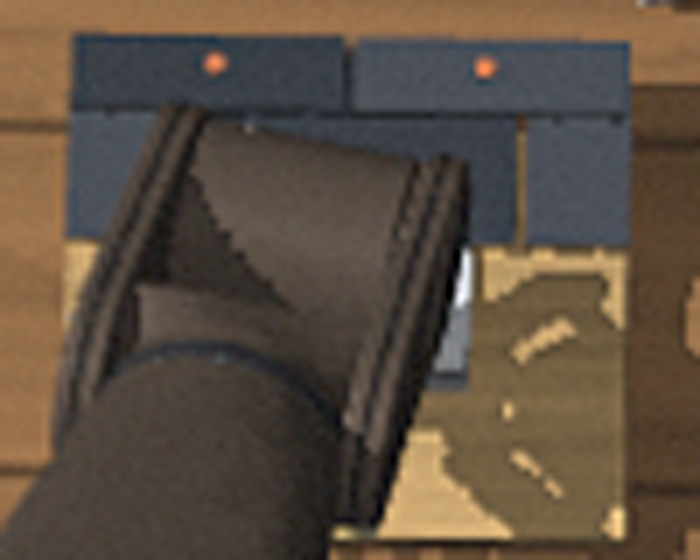

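Run:
```python
from fit import *
im=np.load("top11.npz")["im"]
for u in (304,305,306,307,310,325):
    print(u,[(v,int(im[v,u].mean())) for v in range(176,204)])
for v in (178,179,180,181,199,200,201): print(v,[ (cast("top",[[305.5,v]],z)[0,:2]*1000).round(1) for z in(.0315,.038,.043,.0815)])
cv2.imwrite("pics/top11z.png",cv2.resize(im[172:208,290:335][:,:,::-1],None,fx=16,fy=16,interpolation=cv2.INTER_NEAREST))
```

```text
304 [(176, 44), (177, 43), (178, 39), (179, 32), (180, 30), (181, 25), (182, 22), (183, 17), (184, 11), (185, 0), (186, 0), (187, 20), (188, 67), (189, 94), (190, 99), (191, 123), (192, 119), (193, 127), (194, 134), (195, 132), (196, 129), (197, 116), (198, 53), (199, 73), (200, 83), (201, 93), (202, 100), (203, 95)]
305 [(176, 37), (177, 32), (178, 27), (179, 17), (180, 17), (181, 1), (182, 19), (183, 48), (184, 99), (185, 165), (186, 183), (187, 225), (188, 201), (189, 121), (190, 126), (191, 129), (192, 126), (193, 128), (194, 132), (195, 134), (196, 132), (197, 121), (198, 57), (199, 74), (200, 78), (201, 98), (202, 99), (203, 95)]
306 [(176, 17), (177, 29), (178, 32), (179, 28), (180, 97), (181, 202), (182, 233), (183, 229), (184, 232), (185, 235), (186, 234), (187, 222), (188, 145), (189, 124), (190, 127), (191, 128), (192, 127), (193, 124), (194, 112), (195, 91), (196, 98), (197, 79), (198, 66), (199, 73), (200, 89), (201, 99), (202, 99), (203, 97)]
307 [(176, 64), (177, 59), (178, 67), (179, 67), (180, 69), (181, 121), (182, 133), (183, 132), (184, 131), (185, 127), (186, 127
[... 806 characters left out ...]
, (202, 99), (203, 95)]
178 [array([637.5, -53.8]), array([636., -54.]), array([634.7, -54.2]), array([625.4, -55.6])]
179 [array([634.3, -53.9]), array([632.8, -54.1]), array([631.6, -54.3]), array([622.3, -55.7])]
180 [array([631.1, -54. ]), array([629.6, -54.3]), array([628.4, -54.4]), array([619.2, -55.8])]
181 [array([628. , -54.1]), array([626.4, -54.4]), array([625.2, -54.5]), array([616.1, -55.9])]
199 [array([570.9, -56.1]), array([569.6, -56.3]), array([568.7, -56.5]), array([561.2, -57.8])]
200 [array([567.7, -56.2]), array([566.5, -56.4]), array([565.5, -56.6]), array([558.1, -57.9])]
201 [array([564.6, -56.3]), array([563.4, -56.5]), array([562.4, -56.7]), array([555.1, -58. ])]
```

View pics/top11z.png

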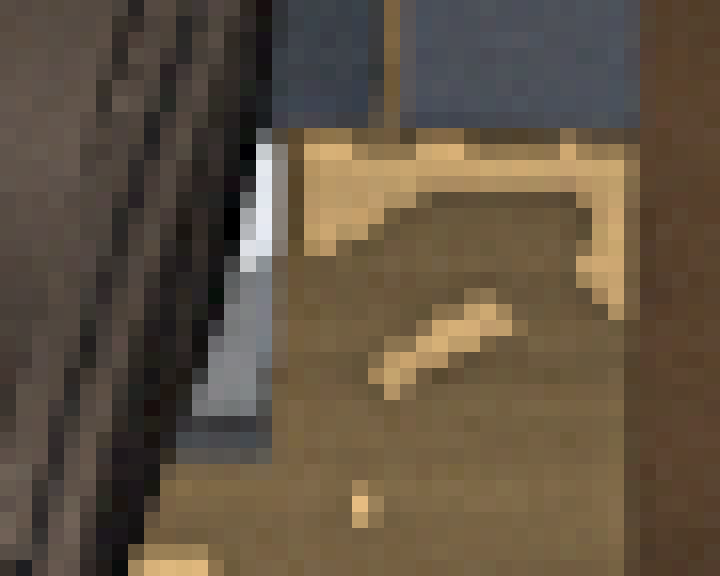

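View pics/scene11.png

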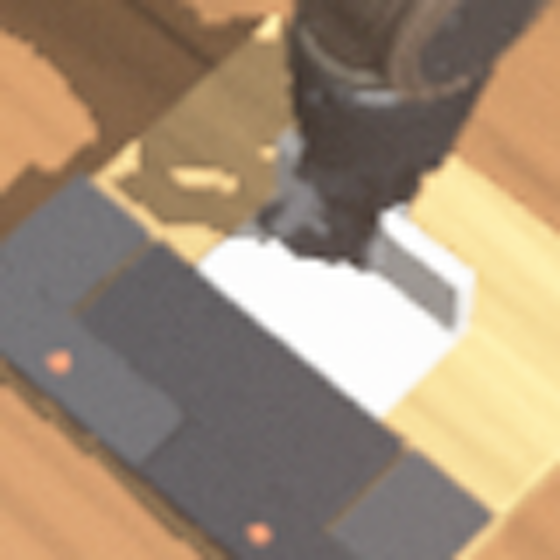

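The scene view shows the slate still resting, with its top near the edge at 0.043 and the slate edges to either side in line with it. The blade's white begins right at the slate edge, at top pixel (306,180). Now I press down in small steps.

Request:
servo_tool(increments="0 0 0 0 0 0.1 0; 0 0 0 0 0 0.17 0; 0 0 0 0 0 0.22 0; 0 0 0 0 0 0.22 0; 0 0 0 0 0 0.22 0")

```text
time: 11.78
eef_pos: [0.5699, -0.0019, 0.0562]
tcp_rot: [0.702, 0.712, -0.0, -0.0]
contact_force: [-4.7, 0.2, 7.0]
opening: 0.111
```

```bash
cat > trk.py <<'E'
from meas import *
def avg(tag,k=4):
    E=[];F=[];Y=[];Q=[]
    for i in range(k):
        im,d=ctrl.read_camera("scene"); s=ctrl.get_state(); E.append(s["eef_pos"]);F.append(s["contact_force"])
        M=R.from_quat(s["tcp_rot"]).as_matrix(); Y.append(np.degrees(np.arctan2(M[1,0],M[0,0]))); Q.append(im)
    im=np.mean(Q,0).astype(np.uint8); np.savez(f"scene{tag}.npz",im=im,d=d)
    print("t",s["time"],"tcp",(np.mean(E,0)*1000).round(2),"sd",(np.std(E,0)*1000).round(2),"F",np.mean(F,0).round(1),"yaw",np.mean(Y).round(2))
    return im
def track(a,b,e0,e1):
    # template around upstand +y end: world e0+(0,.045,.0) height .06
    p0=proj("scene",[e0[0],e0[1]+.050,.06])[0]; p1=proj("scene",[e1[0],e1[1]+.050,.06])[0]
    g=lambda im:cv2.cvtColor(im,cv2.COLOR_RGB2GRAY).astype(np.float32)
    x,y=p0.round().astype(int); T=g(a)[y-9:y+10,x-8:x+12]
    f=8; Tb=cv2.resize(T,None,fx=f,fy=f,interpolation=cv2.INTER_CUBIC)
    x1,y1=p1.round().astype(int); S=cv2.resize(g(b)[y1-15:y1+16,x1-14:x1+18],None,fx=f,fy=f,interpolation=cv2.INTER_CUBIC)
    r=cv2.matchTemplate(S,Tb,cv2.TM_CCOEFF_NORMED); _,mv,_,ml=cv2.minMaxLoc(r)
    dpx=np.array(ml)/f+[x1-14,y1-15]-[x-8,y-9]
    A=cast("scene",p0,.06)[0]; B=cast("scene",p0+dpx,.06)[0]; print("track score",round(mv,3),"dpx",dpx,"world d mm",((B-A)*1000).round(2)[:2])
E
python3 - <<'E'
from trk import *
im=avg(12)
a=np.load("scene8.npz")["im"]
s=ctrl.get_state()["eef_pos"]
track(a,im,[.5187,-.0018],s)
E
```

```text
t 11.9833 tcp [569.97  -1.87  56.24] sd [0.   0.   0.01] F [-3.8  0.7  7. ] yaw 90.82
track score 0.686 dpx [-10.75   10.625] world d mm [51.29  0.7 ]
```

Kinematics and image tracking both give a 51.3 mm advance. That puts the line at 629.3 mm against the edge at 629.9-630.1 mm, so I'll nudge it 0.6 mm forward and press firmer.

Request:
servo_tool(increments="0 0 0 0 0 -0.15 0; 0 0 0 0 0.06 -0.15 0; 0 0 0 0 0.06 -0.05 0; 0 0 0 0 0.06 0.05 0; 0 0 0 0 0.06 0.1 0; 0 0 0 0 0.06 0.1 0; 0 0 0 0 0.06 0.1 0")

```text
time: 12.57
eef_pos: [0.5709, -0.0019, 0.0562]
tcp_rot: [0.702, 0.712, -0.0, -0.0]
contact_force: [-6.0, 1.1, 13.4]
opening: 0.106
```

Run:
```python
from trk import *
im=avg(13)
a=np.load("scene8.npz")["im"]
s=ctrl.get_state()["eef_pos"]
track(a,im,[.5187,-.0018],s)
meas(14,.033)
```

```text
t 12.7667 tcp [570.84  -1.91  56.19] sd [0.01 0.01 0.01] F [-6.8  0.8 12.8] yaw 90.82
track score 0.692 dpx [-11.    10.75] world d mm [52.15  0.43]
t 12.77 tcp [ 0.5709 -0.0019  0.0562] xyaw 90.82 z [-7.e-04 -1.e-04 -1.e+00] F [-7.   0.4 12.5] open 0.106 q [-0.18  0.29  1.95 -0.    0.9  -0.2 ]
rot [-0.001  0.    -0.003] shift cm [ 0.09 -0.08  0.07]
line pt [6.353e+02 5.000e-01] ang 90.77 rms 0.4
+y pt [597.1  58.4] ang 0.66 rms 0.35
slate edge -0.073 pt [630.8 -63.3] ang 91.53 rms 0.47
slate edge -0.05 pt [630.8  10.3] ang 90.85 rms 0.38
slate edge 0.06 pt [629.1  70.9] ang 91.51 rms 0.53
line at +y end [634.5  58.9]
slate z near edge 0.0426 before 0.0885
```

Request:
servo_tool(increments="0 0 0 0 0 0.03 0; 0 0 0 0 0 0.03 0; 0 0 0 0 0 0.03 0; 0 0 0 0 0 0.03 0")

```text
time: 13.15
eef_pos: [0.5709, -0.0019, 0.0562]
tcp_rot: [0.702, 0.712, -0.0, -0.0]
contact_force: [-8.3, 0.2, 14.1]
opening: 0.107
```

Run:
```python
from trk import *
im=avg(15,8); a=np.load("scene8.npz")["im"]; s=ctrl.get_state()["eef_pos"]; track(a,im,[.5187,-.0018],s)
Z=[cloud("scene",ctrl.read_camera("scene")[1]) for _ in range(4)]; C=np.mean(Z,0); C8=cloud("scene",np.load("scene8.npz")["d"])
for x in (.595,.600,.605,.610,.615,.620):
    pts=[proj("scene",[x,y,.033])[0].round().astype(int) for y in np.arange(-.01,.05,.006)]
    b=[proj("scene",[x,y,.03])[0].round().astype(int) for y in np.arange(.07,.115,.005)]
    print(x,"blade z",np.mean([C[v,u,2] for u,v in pts]).round(4),"board z",np.mean([C[v,u,2] for u,v in b]).round(4))
C3=cloud("scene",np.load("scene3.npz")["d"])
for x in(.64,.65,.67):
    pts=[proj("scene",[x,y,.043])[0].round().astype(int) for y in np.arange(-.05,.06,.01)]
    print(x,"slate z",np.mean([C[v,u,2] for u,v in pts]).round(4),"before",np.mean([C3[v,u,2] for u,v in pts]).round(4))
cv2.imwrite("pics/scene15.png",im[:,:,::-1])
```

```text
t 13.55 tcp [570.85  -1.91  56.19] sd [0.01 0.01 0.01] F [-7.7  0.5 14.3] yaw 90.83
track score 0.693 dpx [-11.    10.75] world d mm [52.15  0.43]
0.595 blade z 0.0335 board z 0.0309
0.6 blade z 0.0342 board z 0.0641
0.605 blade z 0.0345 board z 0.0301
0.61 blade z 0.0338 board z 0.0313
0.615 blade z 0.0631 board z 0.0301
0.62 blade z 0.0336 board z 0.0301
0.64 slate z 0.0705 before 0.044
0.65 slate z 0.0434 before 0.0445
0.67 slate z 0.0435 before 0.0421
```

View pics/scene15.png

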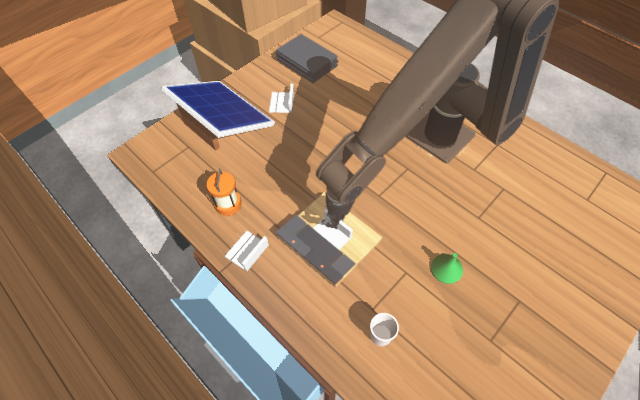

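The blade lies flat, reading 3 mm over the board everywhere except for isolated depth outliers. The slate is at rest and the funnel, cup and lantern stand at their original pixels. The push is a steady 14 N, so I hand it in.

```bash
python3 -c "
from plant import ctrl
print(ctrl.sign_off())"
```

```text
the job is handed in; nothing more can be done
None
```

I pressed the plug flush, then took the nearest flashing by its upstand, laid it over the plug and slid it under the slate. I handed in at about 14 s, still holding it there with a steady push of about 14 N.

**Last checks**
- **Plug:** it bottomed out under 16 N, and both depth views read it level with the board to within 0.3 mm.
- **Line and edge:** the line is at 630.15 mm and the slate edge at about 629.8–630.8 mm. Arm travel and image tracking both gave a 52.15 mm slide.
- **Squareness:** the flashing is within about 0.2° of the slate edge.
- **Centring:** it is on the plug to about 1 mm.
- **Flatness:** the blade reads about 3–4 mm over the board, as a flat 3 mm blade should. The slate's height is unchanged, and the funnel, cup and lantern stand at their starting pixels.

**What disagreed or could not be confirmed**
- **Camera offset:** the two cameras differ by about 7 mm in y. I resolved this by checking against the arm's own position and measuring everything within one view.
- **Line not seen at the end:** the slate's thickness hid it from the scene camera and the arm covered it in the top view, so its position is worked out. One coarse top-view estimate put it about 1.5 mm past the edge, within that view's 3 mm per pixel.
- **Line fits while pressed:** the fits printed as "line" once the blade was under the slate picked up the slate's edge, so I ignored them.
- **Height under push:** the tool read 0.4 mm higher in the final press than at first touch. I put this down to a small slip in the grip, but did not confirm it.
- **Depth outliers:** a few samples on the board, blade and slate were plainly wrong, and I left them out.

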